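Shut the pump-bay cover and lock its quarter-turn fastener

ROBOT

A 6-joint arm with a two-finger parallel gripper is mounted at the origin on the work surface. World frame = base frame: x ahead of the robot, y to its left, z up, the work surface at z = 0. Lengths are in m, angles in rad, forces in N, time in s.
With the tool pointing down it reaches from about 0.375 to 0.9 m from the base axis. Payload 3.1 kg.
Tool frame: the origin (TCP) lies between the finger pads; the fingertips stand robot.tip_extent ahead of it and the grasp point (between the pads) lies 3 mm ahead of it (robot.tip_extent is the distance from the TCP to the fingertips, in m); z points along the fingers, x is the direction in which the jaws open and shut, and the axes are right-handed (so a half turn about z gives the same grasp; the last joint's range is limited). The gripper opens to 87 mm and grips with 3 to 60 N. Pads are 19 mm wide; open, the fingers measure 117 mm over their backs; the gripper's body (75 mm by 190 mm) begins 51 mm behind the grasp point.
Start: joints at [-1.284, 0.527, 1.433, -0, 1.181, -0.178], TCP at [0.281, -0.558, 0.245] pointing down, gripper open.
Joint ranges: [-3.08, 3.08], [-0.75, 2.2], [0.22, 2.44], [-1.43, 4.57], [0, 2.65], [-2.85, 2.85]. Speed limits (rad/s): [2.79, 2.79, 3.14, 3.14, 3.14, 3.14].

INTERFACE

Orientations are given as a unit quaternion [x, y, z, w].
In Python, from rig import robot, cams gives the robot as it stands.
- The arm moves only by the tool carry_out, never from a script. Its argument "steps" is a list of rows, each a list of 3 entries, a list of its own where there are three numbers: the shift along the world's x, y, z in cm, then the turn about the world's z in degrees, then the closure, from 0 (fully open) to 1 (shut). In form: [[[dx, dy, dz], spin, fingers], ...]. A call has 1 to 10 rows; each row shifts and turns the pose as measured when the row begins; what a row does not reach is not made up. A row lasts 1/10 s, in which the tool goes at most 50 mm and 8.59 degrees, less where a joint would pass 70% of its speed; a pose out of reach is approached as far as the arm can. A call with a gripper value outside its range is refused whole. The fingers move at their own pace and stop on an object; "squeeze" is the grip in N (left out, the last holds). Time passes only in rows, so rows that do not move let the fingers close. It gives the time, the measured TCP pose, the force and the opening at its end, in the units of the state.
- robot.get_obs(): the state, without advancing time (a new reading comes with each control period).
- cams.camera(name): name is "side" or "top" or "wrist"; returns a dict with "pixels" (480x640x3 uint8, red, green, blue), "fx", "fy", "cx", "cy" (pixels), "eye" and "rotation" of the camera in the world. Camera axes: x right, y up, looking along -z (the intrinsics and any distortion apply to the point x, -y, -z); pixel columns grow to the right and rows downward; lengths in m; the calibration is good to about 2 mm. A picture is of the moment at which its call begins. There is no depth.
- robot.hand_in(): hands the job in, once; it reports no verdict.
The state is a dict: "time": time; "q": joint angles; "joint_velocities": joint speeds; "joint_torque": joint torques, N m; "position": TCP position; "tool_rot": TCP orientation; "ft_force": force on the tool from outside, world axes, zero at the start; "moment": the same for the moment, N m; "grip_width": finger opening in m.
Only numpy, scipy, OpenCV 4.12 (cv2) and the standard library are available. Lean on these libraries where they do the work, as an engineer would, in place of code of your own. Each camera call takes 0.05 s, during which the arm holds its last target. There are 200 camera calls.

TASK

Push the half-open pump-bay cover of the culture unit fully shut with your fingertips, then set a fingertip in the slot of its green quarter-turn fastener and turn it clockwise until it locks at the stop. Do not lift the cover any further open, and leave the bottles, cartridge, filter, box and beaker where they stand.

Things in the scene. Friction and masses are not known exactly. Their poses are not given: they have to be found in the camera images.
- unit: White culture unit with green ends, fixed on the bench: 260 deep (x), 560 wide (y); low deck on the right (-y) 45 high, pump bay on the left (+y) 75 high with a hinged cover. Origin: centre of its underside, on the bench; x points to its back (the cover's hinge side), y to its left, z up.
- cover (a joint): Angle in rad of the grey bay cover (230 from hinge to front edge, 220 wide, 8 thick). 0 = fully shut, it grows as the front edge rises. The hinge is stiff: the cover stays wherever it is left and about 1 to 4 N down near the front edge moves it. It starts part open. At 0 it lies on a rigid stop.
- cover_hinge (a point): Middle of the cover's hinge line, at the cover's underside at its back edge; always at x 105, y 170, z 75 in the unit's frame. The hinge line runs along the unit's y. Its axes move with the cover: x from front edge to hinge, z out of the top face.
- cover_lip (a point): Point on the cover's top face, middle of its width, 12 behind the front edge and 218 from the hinge, on a bare strip (20 deep from front edge to collar at the middle, deeper to the sides) where a fingertip can push the cover down. Axes: x from front edge to hinge, z out of the top face.
- fastener (a joint): Angle in rad of the green quarter-turn cam fastener. 0 = open (slot side to side, at the red marks); grows CLOCKWISE seen from above to the stop at 1.571 = locked (slot front to back, at the green mark). Starts within 0.25 of open. About 0.12 Nm of friction; stays where left. Turned over 0.5 before the cover is shut, its tongue hits the catch below and the cover cannot shut.
- slot_floor (a point): Centre of the slot's black floor, on the turning axis 150 from the hinge, 3 above the cover's top face (86 above the bench when shut). Green disc 100 dia, its top 14 above this floor; the slot crosses the whole disc, 34 wide, 14 deep. A fixed white collar, 106 inside and 120 outside dia, top 12 above this floor, surrounds it. Axes turn with the fastener: y along the slot, z out of the cover.
- slot_walls: The two parallel green side walls of the slot, 34 apart, 92 long, from the floor to 1 below the disc's top; they turn with the fastener. A fingertip pushing on them turns it. Origin on the turning axis, 3 below the slot's floor; y along the slot.
- bottle_a_mid (a point): small clear jar with red cap, 48 dia x 62 high, standing on the unit's deck; point at its centre
- bottle_b_mid (a point): second jar like the first, on the deck; point at its centre
- cartridge_mid (a point): blue flat culture cartridge 100 x 65 x 22 with a red window, on the deck; point at its centre
- filter_center (a point): blue disc filter 44 dia x 16 high on the deck; point at its centre
- tip_box_mid (a point): orange box 85 x 120 x 60 standing on the bench; point at its centre
- reagent_mid (a point): clear bottle with blue cap, 60 dia x 110 high, on the bench; point at its centre
- beaker_mid (a point): open glass beaker 70 dia x 85 high, on the bench; point at its centre

How it is judged:
On the way, in this order (a step that is already met when the one before it is completed fails the run):
1. the cover is pushed shut (within 0.04 rad) while the fastener is still open (under 0.6 rad) (value of joint cover below 0.04 rad and value of joint fastener below 0.6 rad), for 0.1 s.
2. the fastener is turned past 0.8 rad by a fingertip against the slot's walls (value of joint fastener above 0.8 rad and value of joint cover below 0.06 rad and contact force between the fingers and slot_walls above 0.3 N), for 0.04 s.
At the end, for the whole second after the job is handed in: The cover is shut (within 0.03 rad) and the fastener is at rest, turned to at least 1.40 of its 1.57 rad; the bystanders stand within 30 mm of where they started (value of joint cover below 0.03 rad and value of joint fastener above 1.4 rad and velocity of joint fastener below 0.05 rad/s and distance of each of bottle_a_mid, bottle_b_mid, cartridge_mid, filter_center, tip_box_mid, reagent_mid, beaker_mid from where it was at the start of the episode below 0.03 m); the robot touches nothing.
It fails at once if the cover is lifted further open (beyond 0.8 rad) (value of joint cover above 0.8 rad).
It fails at once if a bystander is moved more than 30 mm (distance of any of bottle_a_mid, bottle_b_mid, cartridge_mid, filter_center, tip_box_mid, reagent_mid, beaker_mid from where it was at the start of the episode above 0.03 m).
It fails at once if a bystander is lifted 12 mm or more (height (world z) of any of bottle_a_mid, bottle_b_mid above 0.088 m or height (world z) of cartridge_mid above 0.068 m or height (world z) of filter_center above 0.065 m or height (world z) of tip_box_mid above 0.042 m or height (world z) of reagent_mid above 0.067 m or height (world z) of beaker_mid above 0.054 m).
It fails at once if a bottle or the beaker is tipped over 0.5 rad (angle between any of bottle_a_mid, bottle_b_mid, reagent_mid, beaker_mid's own z axis and vertical above 0.5 rad).
It also fails if it takes over 51 s, if anything falls off the work surface, if the arm or the gripper's body presses on something with over 40 N, if the wrist force passes 120 N, or if a joint passes its speed limit or range.

## Working session

There is one attempt and no reset: what is moved stays moved. The work goes in short steps, Python scripts to look and compute and a tool call to move; the robot and the scene stay as the last step left them, time stands still between calls to the robot, and variables do not carry over. Pictures are saved under pics/ and viewed, about 8 in all and at most 12, crops included, and the job is handed in when it is done.

Besides the shell and the picture viewer there is one more tool, called by a JSON object that holds its "op" and its "data", one argument or row to a line. carry_out: Moves the arm, as the interface text tells. Its arguments: {"type":"object","properties":{"steps":{"type":"array"},"squeeze":{"type":"number"}},"required":["steps"]}

```bash
mkdir -p pics; ls
python3 - <<'E'
from rig import robot,cams
import cv2,pickle
o=robot.get_obs();print(o, robot.tip_extent)
d={}
for n in("side","top"):
    c=cams.camera(n);d[n]=c
    cv2.imwrite(f"pics/{n}0.png",c["pixels"][:,:,::-1]);print(n,{k:v for k,v in c.items() if k!="pixels"})
pickle.dump(d,open("c0.pkl","wb"))
E
```

```text
pics
{'time': 0.0, 'q': array([-1.28349711e+00,  5.28466175e-01,  1.43387361e+00, -2.99004528e-05,
        1.18140601e+00, -1.78493743e-01]), 'joint_velocities': array([ 7.59241214e-04, -9.54526461e-04, -8.61478469e-06,  2.30408771e-03,
        1.13173248e-03, -1.35537482e-03]), 'joint_torque': array([ 3.89299294e-04, -4.40039563e+01, -1.76594871e+01,  6.32791780e-02,
        5.82944811e-02, -1.56712913e-04]), 'position': array([ 0.28053528, -0.55774619,  0.24358071]), 'tool_rot': array([ 8.51216750e-01, -5.24813191e-01, -8.10747090e-04, -7.08437279e-04]), 'ft_force': array([ 0.10358502,  0.11317192, -0.1573933 ]), 'moment': array([-0.01117592,  0.02234972,  0.00613038]), 'grip_width': 0.08707380934969967} 0.022
side {'fx': 535.0853885319488, 'fy': 535.0853885319488, 'cx': 320.67719756481443, 'cy': 240.327265121793, 'eye': array([0.1084456 , 0.68650043, 0.82873513]), 'rotation': array([-0.13195698,  0.38658184,  0.8625069 , -0.29870333])}
top {'fx': 529.9470214512322, 'fy': 529.9470214512322, 'cx': 321.61740331088413, 'cy': 234.92288483889064, 'eye': array([0.53386431, 0.02199344, 1.14172168]), 'rotation': array([ 0.00786117, -0.02696617, -0.70555412,  0.70809916])}
```

View pics/top0.png

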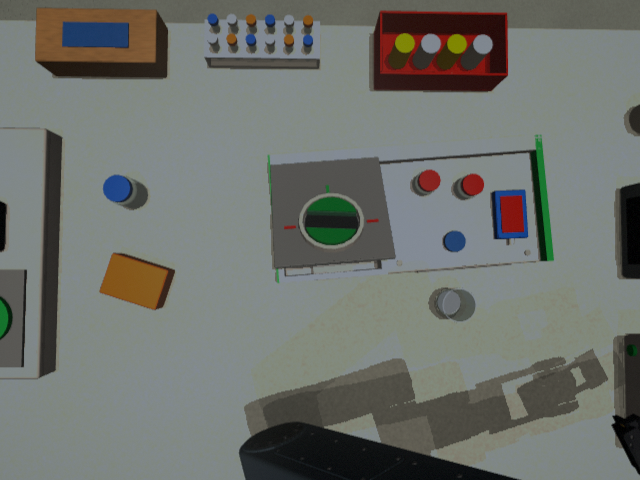

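View pics/side0.png

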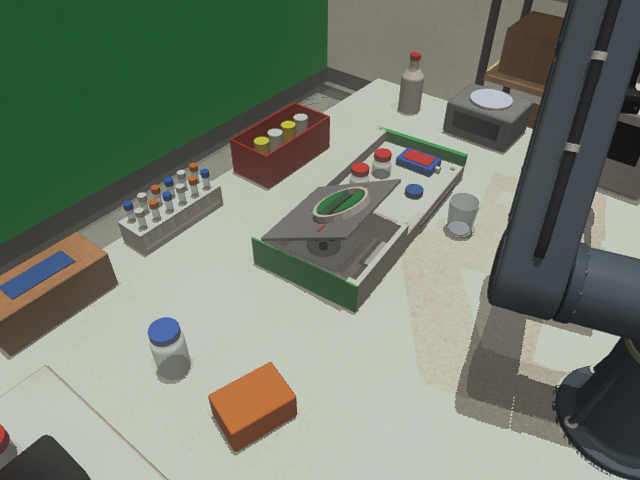

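Top view: the unit is nearly aligned with the world. The cover corners are at about (271,165), (379,157), (395,259) and (272,268), and the disc is at (332,221). The right deck holds two jars, the filter and the cartridge, and the beaker stands at (448,303), in front of the deck. Side view: the cover stands about 0.5 rad open, with corners near (263,237), (340,240), (400,180) and (322,183). Next I'll measure the corners.

```bash
cat > h.py <<'E'
import numpy as np,cv2
from scipy.spatial.transform import Rotation as R
from scipy.optimize import least_squares
def proj(c,P):
    p=(np.atleast_2d(P)-c["eye"])@R.from_quat(c["rotation"]).as_matrix()
    return np.c_[c["cx"]+c["fx"]*p[:,0]/-p[:,2], c["cy"]-c["fy"]*p[:,1]/-p[:,2]]
def cast(c,uv,z):
    d=R.from_quat(c["rotation"]).apply([(uv[0]-c["cx"])/c["fx"],-(uv[1]-c["cy"])/c["fy"],-1])
    return c["eye"]+d*(z-c["eye"][2])/d[2]
def unit(p,P): # unit->world, p=(x,y,yaw)
    P=np.atleast_2d(P); return R.from_euler("z",p[2]).apply(P)+[p[0],p[1],0]
def cov(p,th,P): # cover_hinge frame->world
    return unit(p,R.from_euler("y",th).apply(np.atleast_2d(P))+[.105,.17,.075])
E
python3 - <<'E'
from h import *
import pickle
d=pickle.load(open("c0.pkl","rb"))
# refine corners: grey cover mask -> quad ; green disc -> centre
roi={"top":(262,145,400,275),"side":(250,165,410,260)}
obs={}
for n,c in d.items():
    x0,y0,x1,y1=roi[n]; im=c["pixels"].astype(int); s=im.max(2)-im.min(2); v=im.mean(2)
    print(n,"cover sample",im[180,300] if n=="top" else im[215,300])
    ref=im[180,300] if n=="top" else im[215,300]
    m=np.zeros(v.shape,np.uint8); m[y0:y1,x0:x1]=(np.abs(im-ref).max(2)<14)[y0:y1,x0:x1]
    m=cv2.morphologyEx(m,cv2.MORPH_OPEN,np.ones((3,3)))
    k=max(cv2.findContours(m,0,2)[0],key=cv2.contourArea); hull=cv2.convexHull(k)
    q=cv2.approxPolyDP(hull,6,True)[:,0]; print(n,q.tolist())
    g=np.zeros_like(m); g[y0:y1,x0:x1]=((im[:,:,1]>im[:,:,0]+30)&(im[:,:,1]>im[:,:,2]+30))[y0:y1,x0:x1]
    g=cv2.morphologyEx(g,cv2.MORPH_CLOSE,np.ones((25,25)))
    k=max(cv2.findContours(g,0,2)[0],key=cv2.contourArea); print(n,"disc",cv2.fitEllipse(cv2.convexHull(k)))
    vis=c["pixels"][y0-10:y1+20,x0-10:x1+10,::-1].copy(); 
    cv2.imwrite(f"pics/z_{n}.png",cv2.resize(vis,None,fx=3 if n=="side" else 2.5,fy=3 if n=="side" else 2.5,interpolation=2))
a,b=[cv2.imread(f"pics/z_{n}.png") for n in d]
w=max(a.shape[1],b.shape[1]); pad=lambda i:cv2.copyMakeBorder(i,0,0,0,w-i.shape[1],0)
o=np.vstack([pad(a),pad(b)]);print(o.shape,a.shape);cv2.imwrite("pics/z.png",o)
E
```

```text
side cover sample [116 114 110]
side [[397, 180], [345, 236], [264, 237], [318, 187]]
side disc ((338.46142578125, 201.13906860351562), (17.999032974243164, 53.697330474853516), 69.56211853027344)
top cover sample [84 82 81]
top [[377, 158], [394, 257], [275, 266], [271, 165]]
top disc ((329.8802795410156, 215.77944946289062), (51.204288482666016, 59.74578857421875), 162.0362548828125)
(775, 540, 3) (375, 540, 3)
```

View pics/z.png

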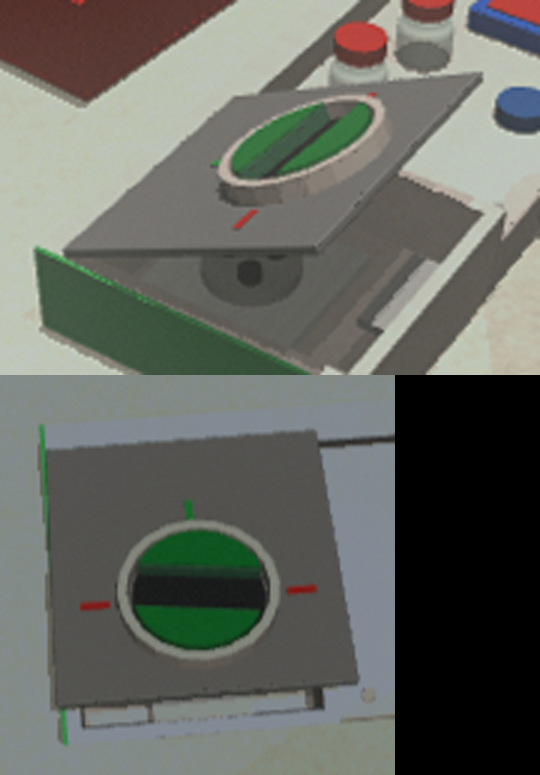

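The enlarged crops give sub-pixel corners of the cover's top face. The slot lies almost exactly side to side, so the fastener is near 0. Now I'll fit the unit pose and cover angle to these corner points.

Run:
```python
from h import *
import pickle
d=pickle.load(open("c0.pkl","rb"))
C=np.array([[0,.11,.008],[0,-.11,.008],[-.23,-.11,.008],[-.23,.11,.008]])
o={"side":[(262,238.3),(318.7,187.3),(400,180),(345.7,237.3)],"top":[(270.8,165.4),(379.2,157.4),(395.2,257.8),(274.4,268.2)]}
def res(v): return np.concatenate([(proj(d[n],cov(v[:3],v[3],C))-o[n]).ravel() for n in o])
r=least_squares(res,[.6,-.1,0,.5]);p=r.x;print("unit",p,"res",r.fun.round(1))
np.save("p.npy",p)
for th in (p[3],.3,.1,0):
  print(round(th,2),"lip",cov(p[:3],th,[-.218,0,.008])[0].round(4),"slot",cov(p[:3],th,[-.15,0,.011])[0].round(4))
t=d["top"]
for n,uv,z in [("beaker",(448,303),.085),("reagent",(118,188),.11),("tipbox",(138,280),.06),("jarA",(429,181),.107),("jarB",(472,185),.107),("filter",(454,241),.061)]: print(n,cast(t,uv,z).round(3))
```

```text
unit [ 0.64105146 -0.18958693  0.08073279  0.45759275] res [-1.  -0.9  0.2 -1.2  1.6 -1.1  0.6 -0.1 -1.1 -0.5 -0.8 -0.4  0.1  0.8
 -0.3 -0.1]
0.46 lip [ 0.5406 -0.0272  0.1785] slot [ 0.6027 -0.0221  0.1511]
0.3 lip [ 0.5268 -0.0283  0.1471] slot [ 0.5924 -0.023   0.1298]
0.1 lip [ 0.5166 -0.0291  0.1047] slot [ 0.5843 -0.0236  0.1009]
0 lip [ 0.5147 -0.0293  0.083 ] slot [ 0.5825 -0.0238  0.086 ]
beaker [ 0.451 -0.259  0.085]
reagent [0.674 0.389 0.11 ]
tipbox [0.495 0.363 0.06 ]
jarA [ 0.693 -0.218  0.107]
jarB [ 0.685 -0.303  0.107]
filter [ 0.576 -0.279  0.061]
```

{"op": "carry_out", "data": {
  "steps": [
    [[1.5, 3.2, 0], 8.5, 1],
    [[1.5, 3.2, 0], 8.5, 1],
    [[1.5, 3.2, 0], 8.5, 1],
    [[1.5, 3.2, 0], 8.5, 1],
    [[1.5, 3.2, 0], 8.5, 1],
    [[1.5, 3.2, 0], 8.5, 1],
    [[1.5, 3.2, 0], 8.5, 1],
    [[1.5, 3.2, 0], 8.5, 1],
    [[1.5, 3.2, 0], 8.5, 1],
    [[1.5, 3.2, 0], 8.5, 1]
  ],
  "squeeze": 10
}}

```text
time: 1.1
position: [0.4305, -0.2289, 0.2394]
tool_rot: [0.98, 0.197, -0.002, -0.002]
ft_force: [0.5, -0.2, -0.5]
grip_width: 0.0151
```

{"op": "carry_out", "data": {
  "steps": [
    [[1.3, 2.6, 0], 7.3, 1],
    [[1.3, 2.6, 0], 7.3, 1],
    [[1.3, 2.6, 0], 7.3, 1],
    [[1.3, 2.6, 0], 7.3, 1],
    [[1.3, 2.6, 0.2], 7.3, 1],
    [[1.3, 2.6, 0.2], 7.3, 1],
    [[1.3, 2.6, 0], 7.3, 1],
    [[1.3, 2.6, 0], 7.3, 1],
    [[1.3, 2.6, 0], 7.3, 1],
    [[1.3, 2.6, 0], 7.3, 1]
  ]
}}

```text
time: 2.1
position: [0.5619, 0.0454, 0.2405]
tool_rot: [0.649, 0.761, -0.006, -0.002]
ft_force: [0.8, -0.6, -0.4]
grip_width: 0.0007
```

Run:
```python
from h import *
from rig import robot
o=robot.get_obs();r=R.from_quat(o["tool_rot"]).as_matrix()
print(o["time"],o["position"],np.degrees(np.arctan2(r[1,0],r[0,0])),r[:,2],o["q"],o["grip_width"])
```

```text
2.1 [0.56190186 0.04536589 0.24045899] 99.02946965695826 [-0.01158221 -0.00629085 -0.99991314] [-0.11375783  0.45450856  1.58455685 -0.00843202  1.11333511 -1.83835574] 0.0006685924207073612
```

{"op": "carry_out", "data": {
  "steps": [
    [[-0.4, -1.1, -1.5], -2.2, 1],
    [[-0.4, -1.1, -1.5], -2.2, 1],
    [[-0.2, 0, -1.0], 0, 1],
    [[-0.3, 0, -1.0], 0, 1],
    [[-0.4, 0, -1.0], 0, 1],
    [[-0.4, 0, -1.0], 0, 1]
  ]
}}

```text
time: 2.7
position: [0.543, 0.028, 0.1686]
tool_rot: [0.675, 0.738, -0.004, -0.001]
ft_force: [0.0, 0.0, 1.4]
grip_width: 0.0002
```

{"op": "carry_out", "data": {
  "steps": [
    [[-0.4, -0.1, -1.0], 0, 1],
    [[-0.3, -0.1, -1.0], 0, 1],
    [[-0.3, 0, -1.0], 0, 1],
    [[-0.2, 0, -1.0], 0, 1],
    [[-0.1, 0, -1.0], 0, 1],
    [[0, 0, -0.7], 0, 1]
  ]
}}

```text
time: 3.3
position: [0.5288, 0.0269, 0.1075]
tool_rot: [0.675, 0.738, -0.003, -0.0]
ft_force: [-1.4, -0.5, 1.8]
grip_width: 0.0003
```

{"op": "carry_out", "data": {
  "steps": [
    [[0, 0, -0.3], 0, 1],
    [[0, 0, -0.3], 0, 1],
    [[0, 0, -0.3], 0, 1],
    [[0, 0, -0.3], 0, 1]
  ]
}}

```text
time: 3.7
position: [0.5285, 0.027, 0.1051]
tool_rot: [0.674, 0.738, -0.003, 0.0]
ft_force: [-5.7, -0.6, 24.9]
grip_width: 0.0005
```

{"op": "carry_out", "data": {
  "steps": [
    [[0, 0, 0.5], 0, 1],
    [[0, 0, 2.0], 0, 1],
    [[0, 3, 4], 0, 0.36],
    [[0, 4, 3], 0, 0.36],
    [[0, 5, 0], 0, 0.36],
    [[0, 4, 0], 0, 0.36],
    [[0, 0, 0], 0, 0.36]
  ]
}}

```text
time: 4.4
position: [0.5298, 0.1915, 0.2043]
tool_rot: [0.677, 0.736, -0.0, 0.001]
ft_force: [0.7, -0.9, -0.6]
grip_width: 0.0332
```

Run:
```python
from h import *
from rig import robot,cams
import pickle
o=robot.get_obs();print(o["time"],o["position"],o["grip_width"])
d={n:cams.camera(n) for n in("top","side")};pickle.dump(d,open("c1.pkl","wb"))
p=np.load("p.npy")[:3]
rows=[]
for n,c in d.items():
    im=c["pixels"][:,:,::-1].copy()
    ce=proj(c,cov(p,0,[-.15,0,.011]))[0];print(n,ce)
    # predicted slot wall-top lines for fastener 0
    for q in [(-.15,0,.025),(-.133,.046,.025),(-.133,-.046,.025),(-.167,.046,.025),(-.167,-.046,.025),(-.23,.11,.008),(-.23,-.11,.008),(0,.11,.008),(0,-.11,.008)]:
        u=proj(c,cov(p,0,q))[0]; print(u.round(1),end=" ")
    x,y=ce.round().astype(int); cr=im[y-60:y+70,x-90:x+90]
    rows.append(cv2.resize(cr,None,fx=2.3 if 0 else 3,fy=2.3 if 0 else 3,interpolation=2)[:300*13//10])
    print("origin",x-90,y-60)
cv2.imwrite("pics/z1.png",cv2.resize(np.vstack(rows),None,fx=.76,fy=.76,interpolation=3));
```

```text
4.4 [0.52981273 0.19145569 0.20425575] 0.03316746420465154
top [330.27663011 236.70468781]
[330.6 236.4] [306.6 229.6] [353.1 226. ] [307.9 246.8] [354.5 243.2] [278.3 281.1] [388.1 272.4] [269.8 166.6] [378.6 158.7] origin 240 177
side [350.52886519 234.0407754 ]
[350.8 229. ] [332.1 238.1] [355.1 214.6] [346.3 244.3] [368.8 220.2] [356.5 281.6] [407.9 220.9] [262.3 237.7] [320.1 186.3] origin 261 174
```

View pics/z1.png

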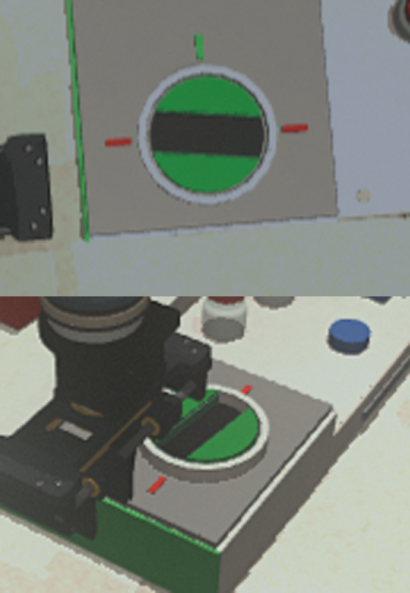

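The cover is shut: its front edge lies where predicted, with the corner at top-view px (278,281). The collar centre at about (331,236) agrees with the fit to 1 mm. The slot is already turned about 8° clockwise. I'll go over it with both fingertips spread along the slot.

{"op": "carry_out", "data": {
  "steps": [
    [[0.9, -3.7, 0], -2, 0.36],
    [[0.9, -3.7, 0], -2, 0.36],
    [[0.9, -3.7, 0], -2, 0.36],
    [[0.9, -3.7, 0], -2, 0.36],
    [[0.9, -3.4, 0], 0, 0.36],
    [[0.9, -2.8, 0], 0, 0.36],
    [[0, 0, 0], 0, 0.36],
    [[0, 0, 0], 0, 0.36]
  ]
}}

```text
time: 5.3
position: [0.5794, -0.042, 0.1978]
tool_rot: [0.733, 0.68, -0.007, -0.003]
ft_force: [-0.1, 0.4, -0.2]
grip_width: 0.0561
```

```bash
cat > st.py <<'E'
from h import *
from rig import robot
o=robot.get_obs();r=R.from_quat(o["tool_rot"]).as_matrix()
print(o["time"],o["position"].round(4),"yaw",np.degrees(np.arctan2(r[1,0],r[0,0])).round(1),"to slot",(np.array([.583,-.0242])-o["position"][:2]).round(4),"F",o["ft_force"].round(1),"M",o["moment"].round(2),o["grip_width"].round(4),o["q"].round(2),r[:,2].round(3))
E
python3 st.py
```

```text
Traceback (most recent call last):
  File "st.py", line 4, in <module>
    print(o["time"],o["position"].round(4),"yaw",np.degrees(np.arctan2(r[1,0],r[0,0])).round(1),"to slot",(np.array([.583,-.0242])-o["position"][:2]).round(4),"F",o["ft_force"].round(1),"M",o["moment"].round(2),o["grip_width"].round(4),o["q"].round(2),r[:,2].round(3))
                                                                                                                                                                                                                   ^^^^^^^^^^^^^^^^^^^^^
AttributeError: 'float' object has no attribute 'round'
```

{"op": "carry_out", "data": {
  "steps": [
    [[0.3, 1.0, -1.0], 0, 0.36],
    [[0.1, 0.7, -2.0], 0, 0.36],
    [[0, 0.1, -2.0], 0, 0.36],
    [[0, 0, -0.5], 0, 0.36],
    [[0, 0, 0], 0, 0.36]
  ]
}}

```text
time: 5.8
position: [0.5804, -0.0184, 0.1386]
tool_rot: [0.732, 0.681, -0.008, -0.005]
ft_force: [-0.2, 0.4, -0.2]
grip_width: 0.0559
```

```bash
sed -i 's/o\["grip_width"\].round(4)/o["grip_width"]/' st.py; python3 st.py
```

```text
5.8 [ 0.5804 -0.0184  0.1386] yaw 85.8 to slot [ 0.0026 -0.0058] F [-0.2  0.4 -0.2] M [ 0.08 -0.15  0.04] 0.055885844677805836 [-0.22  0.61  1.63 -0.01  0.92 -1.71] [-0.019 -0.003 -1.   ]
```

{"op": "carry_out", "data": {
  "steps": [
    [[0.3, -0.5, -0.3], 0.5, 0.36],
    [[0, 0, 0], 0, 0.36],
    [[0, 0, 0], 0, 0.36]
  ]
}}

```text
time: 6.1
position: [0.5843, -0.0223, 0.1366]
tool_rot: [0.728, 0.685, -0.007, -0.005]
ft_force: [0.9, 0.4, 0.3]
grip_width: 0.0557
```

```bash
python3 st.py
python3 - <<'E'
from rig import cams
import cv2
c=cams.camera("side");cv2.imwrite("pics/s2.png",cv2.resize(c["pixels"][150:290,250:450,::-1],None,fx=3,fy=3,interpolation=2))
E
```

```text
6.1 [ 0.5843 -0.0223  0.1366] yaw 86.5 to slot [-0.0013 -0.0019] F [0.9 0.4 0.3] M [ 0.07 -0.16 -0.  ] 0.05568159653332842 [-0.23  0.62  1.62 -0.01  0.92 -1.73] [-0.017 -0.003 -1.   ]
```

View pics/s2.png

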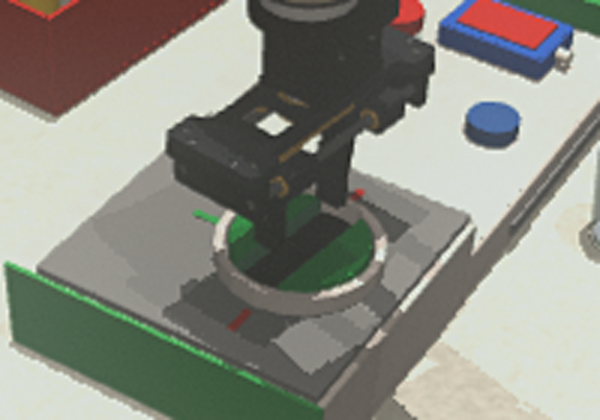

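The fingertips hover over the slot, in line with it, so I'll lower them in.

{"op": "carry_out", "data": {
  "steps": [
    [[-0.1, -0.1, -1.0], 0, 0.36],
    [[0, 0, -0.8], 0, 0.36],
    [[0, 0, -0.5], 0, 0.36],
    [[0, 0, 0], 0, 0.36]
  ]
}}

```text
time: 6.55
position: [0.5837, -0.0242, 0.1126]
tool_rot: [0.729, 0.685, -0.007, -0.004]
ft_force: [0.3, 0.8, 0.2]
grip_width: 0.0553
```

```bash
python3 st.py
```

```text
6.55 [ 0.5837 -0.0242  0.1126] yaw 86.4 to slot [-0.0007 -0.    ] F [0.3 0.8 0.2] M [ 0.1  -0.15 -0.01] 0.055331788431051215 [-0.23  0.66  1.64 -0.01  0.86 -1.73] [-0.015 -0.004 -1.   ]
```

In the slot with no contact force. Turning clockwise (negative spin).

{"op": "carry_out", "data": {
  "steps": [
    [[0, 0, 0], -5, 0.36],
    [[0, 0, 0], -5, 0.36],
    [[0, 0, 0], -5, 0.36],
    [[0, 0, 0], -5, 0.36],
    [[0, 0, 0], -5, 0.36],
    [[0, 0, 0], -5, 0.36]
  ]
}}

```text
time: 7.15
position: [0.5833, -0.0244, 0.112]
tool_rot: [0.885, 0.465, -0.006, -0.006]
ft_force: [-0.5, 0.3, 0.7]
grip_width: 0.0558
```

```bash
python3 st.py
```

```text
7.15 [ 0.5833 -0.0244  0.112 ] yaw 55.4 to slot [-0.0003  0.0002] F [-0.5  0.3  0.7] M [ 0.08 -0.09  0.09] 0.05583477394710338 [-0.23  0.66  1.64  0.    0.87 -1.2 ] [-0.017  0.004 -1.   ]
```

{"op": "carry_out", "data": {
  "steps": [
    [[0, 0, 0.05], -6, 0.36],
    [[0, 0, 0], -6, 0.36],
    [[0, 0, 0], -6, 0.36],
    [[0, 0, 0], -6, 0.36],
    [[0, 0, 0], -6, 0.36],
    [[0, 0, 0], -6, 0.36],
    [[0, 0, 0], -6, 0.36]
  ]
}}

```text
time: 7.85
position: [0.5822, -0.0235, 0.112]
tool_rot: [0.995, 0.103, -0.005, -0.009]
ft_force: [-0.6, 0.4, -0.1]
grip_width: 0.0556
```

```bash
python3 st.py
```

```text
7.85 [ 0.5822 -0.0235  0.112 ] yaw 11.9 to slot [ 0.0008 -0.0007] F [-0.6  0.4 -0.1] M [ 0.09 -0.14  0.14] 0.0556336265533625 [-0.24  0.65  1.64  0.02  0.86 -0.46] [-0.012  0.016 -1.   ]
```

{"op": "carry_out", "data": {
  "steps": [
    [[0, 0, 0], -5, 0.36],
    [[0, 0, 0], -4, 0.36],
    [[0, 0, 0], -4, 0.36],
    [[0, 0, 0], -4, 0.36]
  ]
}}

```text
time: 8.25
position: [0.582, -0.023, 0.112]
tool_rot: [0.999, -0.05, -0.004, -0.009]
ft_force: [0.2, 1.2, 0.5]
grip_width: 0.0555
```

```bash
python3 st.py
```

```text
8.25 [ 0.582 -0.023  0.112] yaw -5.7 to slot [ 0.001  -0.0012] F [0.2 1.2 0.5] M [ 0.05 -0.08  0.58] 0.05554808450748047 [-0.24  0.65  1.65  0.02  0.85 -0.15] [-0.007  0.019 -1.   ]
```

Moment jumped from 0.14 to 0.58 Nm: that is the stop. I'll add one more small push, then relieve the spin, lift out and clear the view.

{"op": "carry_out", "data": {
  "steps": [
    [[0, 0, 0], -3, 0.36],
    [[0, 0, 0], -2, 0.36],
    [[0, 0, 0], 5, 0.36],
    [[0, 0, 0], 4, 0.36],
    [[0, 0, 1.0], 0, 0.36],
    [[0, 0, 3.0], 0, 0.36],
    [[0, 0, 4], 0, 0.36],
    [[0, 5, 4], 0, 0.36],
    [[0, 5, 0], 0, 0.36],
    [[0, 5, 0], 0, 0.36]
  ]
}}

```text
time: 9.25
position: [0.5837, 0.1137, 0.2307]
tool_rot: [1.0, -0.009, -0.002, -0.006]
ft_force: [0.3, -0.4, 0.2]
grip_width: 0.0554
```

{"op": "carry_out", "data": {
  "steps": [
    [[-1, 4, 0], 0, 0.36],
    [[-1, 2, 0], 0, 0.36],
    [[0, 0, 0], 0, 0.36],
    [[0, 0, 0], 0, 0.36]
  ]
}}

```text
time: 9.65
position: [0.5633, 0.1822, 0.2354]
tool_rot: [1.0, -0.008, 0.001, -0.007]
ft_force: [-0.4, 0.8, -0.0]
grip_width: 0.0557
```

```bash
python3 st.py
python3 - <<'E'
from rig import cams
import cv2,numpy as np
a=cams.camera("top")["pixels"][120:330,90:570,::-1]
cv2.imwrite("pics/t3.png",cv2.resize(a,None,fx=1.6,fy=1.6,interpolation=2))
E
```

```text
9.65 [0.5633 0.1822 0.2354] yaw -1.0 to slot [ 0.0197 -0.2064] F [-0.4  0.8 -0. ] M [-0.08 -0.13 -0.04] 0.05567097790879629 [0.12 0.49 1.53 0.01 1.11 0.13] [ 0.003  0.014 -1.   ]
```

View pics/t3.png

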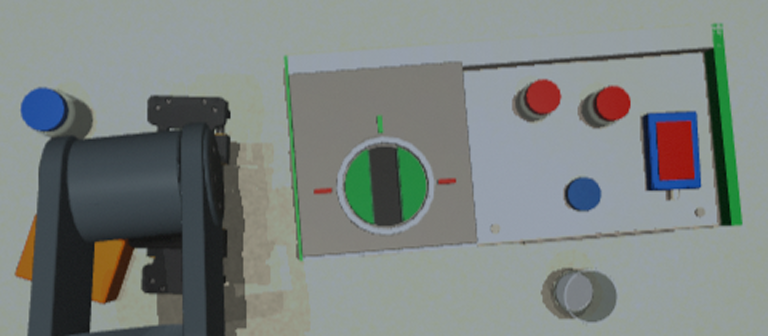

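The slot now runs front to back, in line with the green mark (379,124 to centre 385,186). The cover is flat, the bystanders are where they were, and the hand is clear. Handing in.

```bash
python3 -c "
from rig import robot
print(robot.hand_in())"
```

```text
the job is handed in; nothing more can be done
None
```

The cover is shut and the fastener is locked; the job was handed in about 10 s into the 51 s allowed, and the hand-in gave no verdict.

- **Cover:** I pushed it down with closed fingertips on the bare front strip until it met the stop, at about 25 N. The front corner then matched the predicted shut position in the top image to within about 1 pixel.
- **Fastener:** I set both fingertips, spread along the slot, and turned clockwise until the moment jumped from 0.14 to 0.58 Nm at the stop. I then backed off and lifted out.
- **Last checks:** The final top picture shows the slot in line with the green mark and the cover flat. The jars, cartridge, filter, reagent bottle and beaker look unmoved; I judged this by eye and did not measure it. The orange box was partly hidden by the arm, but nothing went near it. The hand was clear of everything, with forces near zero.

No check failed or disagreed. The fastener was already about 8° clockwise at the start of turning, within its stated 0.25 rad.

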